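# Clamp the jar nest with the knob under the filling shelf

### The arm

A 6-joint arm with a two-finger parallel gripper is mounted at the origin on the work surface. World frame = base frame: x ahead of the robot, y to its left, z up, the work surface at z = 0. Lengths are in m, angles in rad, forces in N, time in s.
With the tool pointing down it reaches from about 0.25 to 0.775 m from the base axis. Payload 4 kg.
Tool frame: the origin (TCP) lies on the centre line of the jaws, within the pads' length; the fingertips stand 25 mm ahead of it and the grasp point (between the pads) lies 6 mm ahead of it; z points along the fingers, y is the line along which they close (so a half turn about z gives the same grasp; the last joint's range is limited). The gripper opens to 94 mm and grips with 3 to 60 N. Pads are 16 mm wide; open, the fingers measure 119 mm over their backs; the gripper's body (75 mm by 177 mm) begins 78 mm behind the grasp point.
Start: joints at [-1.29, 0.087, 1.371, -0, 1.684, -0.103], TCP at [0.206, -0.51, 0.231] pointing down, gripper open.
Joint ranges: [-3.1, 3.1], [-0.76, 2.03], [0.27, 2.55], [-1.08, 4.22], [0.17, 2.65], [-2.57, 2.57]. Speed limits (rad/s): [2.79, 2.79, 3.14, 3.14, 3.14, 3.14].

### API

Orientations are given as [roll, pitch, yaw] about the fixed x, y, z axes, in that order (R = Rz(yaw) Ry(pitch) Rx(roll)).
In Python, from bench import robot, imaging gives the robot as it stands. The module is installed in compiled form; this text tells all that it offers.
- The arm moves only by the tool drive_tool, never from a script. Its argument "series" is a list of rows, each a list of 3 entries, a list of its own where there are three numbers: the finger opening in m, from 0 to 0.094, then the shift along the tool's x, y, z in m, then the turn, a rotation vector about the tool's x, y, z in rad. A call has 1 to 5 rows; each row is the pose to reach, as a shift and turn from the pose commanded when the call began, along the tool's axes at that moment; what a row does not reach only later rows make up. A row lasts 1/8 s, in which the tool goes at most 62.5 mm and 10.7 degrees, less where a joint would pass 70% of its speed; a pose out of reach is approached as far as the arm can. A call with a gripper value outside its range is refused whole. The fingers move at their own pace and stop on an object; the grip force is fixed at half the most. Time passes only in rows, so rows that repeat a pose let the fingers close. It gives the time, the measured TCP pose, the force, the opening and the grip force at its end, in the units of the state.
- robot.get_obs(): the state, without advancing time (a new reading comes with each control period).
- imaging.snapshot(name): name is "scene" or "top" or "wrist"; returns the picture (400x640x3 uint8, red, green, blue); there is no depth.
- imaging.get_calibration(name): a dict with "intrinsics" (3x3 intrinsics, pixels), "k1" (the pictures are not rectified: a ray, as slopes to the right and down, at radius r is drawn at 1 + k1 r^2 times it, then the intrinsics apply), "position" and "rotation" of the camera in the world. Camera axes: x right, y up, looking along -z (the intrinsics and any distortion apply to the point x, -y, -z); pixel columns grow to the right and rows downward; lengths in m; the calibration is good to about 2 mm. A picture is of the moment at which its call begins: read the wrist's pose just before it. get_calibration takes no time and is no camera call; for the wrist camera it gives the pose at the moment of the call.
- robot.close_job(): hands the job in; it is judged then, once.
The state is a dict: "time": time; "joint_positions": joint angles; "qvel": joint speeds; "joint_torque": joint torques, N m; "tool_pos": TCP position; "ee_rot": TCP orientation; "wrist_force": force on the tool from outside, world axes, zero at the start; "wrist_torque": the same for the moment, N m; "width": finger opening in m; "finger_force": force on a finger pad.
Only numpy, scipy, OpenCV 4.12 (cv2) and the standard library are available. Lean on these libraries where they do the work, as an engineer would, in place of code of your own. Each camera call takes 0.05 s, during which the arm holds its last target. There are 200 camera calls.

### The job

Slide the loose jar nest along the raised filling shelf so that its flat tongue goes under the clamp bridge and is fully home against the stop. Then, by feel, turn the four-armed knob on the underside of the shelf anticlockwise (seen from above) until the nest is firmly clamped, but do not overtighten it, and gently: force neither the nest against its stop nor the knob. Let go, and leave the jars, tins and spatula where they are.

Things in the scene. Friction and masses are not known exactly. Their poses are not given: they have to be found in the camera images.
- station: Raised steel filling shelf, fixed on four legs. Origin on the table top; x to its back (away from the robot at yaw 0), y along the shelf, z up. Board 190 x 370 mm (x -86 to 104, y -190 to 180), 10 mm thick, top 130 mm above the table. Front edge (x = -86) is clear but for legs at its ends (y = -175, 165). Clamp near the front edge at x = -62, y = 75; small jars stand at the back.
- bridge: Origin: middle of the clamp's bridge (station x = -62, y = 75), 12 mm above the shelf top; axes as the station's. Bridge 30 mm long in y, 48 mm wide in x, underside 8 mm and top 16 mm above the shelf, over a channel along y, 34 mm wide between two cheeks. The channel's mouth, on the -y side, flares to about 49 mm and begins 40 mm before this point.
- stop_face (a point): Middle of the face of the clamp's end stop, station x = -62, y = 97, 3 mm above the shelf top; axes as the station's. The nest's tongue tip, moving in +y, meets this face when fully home.
- nest: Loose aluminium jar nest, about 0.35 kg: square open cup 60 x 60 mm, 36 mm high, walls 5 mm, with a flat tongue 30 mm wide (x) and 6 mm thick at floor level along its +y, tip 132 mm from the cup's centre. Origin: centre of the cup's underside. Starts flat on the shelf on the clamp's -y side, outside the channel, a little turned.
- nest_center (a point): Centre of the nest's cup, 18 mm above its underside; axes as the nest's (tongue along +y). Home when 132 mm short of the stop face, in the channel's middle, tongue along the station's +y.
- knob_hub (a point): Knob under the shelf: its upright axis, 24 mm behind the front edge, 33 mm below the shelf's top (arms' mid-height). Hub 38 mm across; four level arms along its +-x and +-y, each to 85 mm from the axis, 12 mm wide, 22 mm high; they stick out past the front edge, where lowered finger ends can push them sideways. At the start its +x arm is in front, 32 degrees to the station's +y side of straight ahead.
- knob (a joint): Knob angle, rad: 0 at the start (loose), grows anticlockwise seen from above (an arm in front moves to the station's -y), limit 2.4. Raises the pad 10 mm per rad. Stays where left. Friction 0.25 to 0.35 N m: 3 to 5 N at 70 mm from the axis. Once the pad grips, the effort rises: 0.5 N m is still loose, 0.6 to 0.7 N m (9 to 10 N at 70 mm) is firm, 0.85 N m and more is overtightened.
- pad_axis (a point): Fixed point on the shelf top under the bridge, on the knob's axis, where a rubber-faced sprung pad (20 mm across, 60 N/mm) is raised by the knob to press the tongue up against the bridge. The pad's height on its screw differs each time by up to 8 mm, unseen, so the knob angle at which it grips (about 0.25 to 1.1 rad) must be felt; firm is 0.1 to 0.25 rad further.
- stop: End stop block of the clamp, 40 mm wide in x, 8 mm thick, 14 mm high. Origin: on the shelf top at the middle of its face towards -y.
- jar_a: Bystander: empty open glass jar, 66 mm across, 75 mm high, standing on the table. Origin: centre of its underside.
- jar_b: Bystander: empty open glass jar, 66 mm across, 75 mm high, standing on the table. Origin: centre of its underside.
- jar_c: Bystander: empty open glass jar, 66 mm across, 75 mm high, standing on the table. Origin: centre of its underside.
- lidded_jar: Bystander: amber jar with metal lid, 52 mm across, 65 mm high, at the back of the shelf. Origin: centre of its underside.
- small_can: Bystander: plain metal can, 48 mm across, 50 mm high, at the back of the shelf. Origin: centre of its underside.
- tin: Bystander: flat closed tin, 68 mm across, 34 mm high, standing on the table beneath the shelf. Origin: centre of its underside.
- spatula: Bystander: spatula lying on the table. Origin: centre of its underside.
Not all that is in view belongs to the job. Leave any green look-alike of the nest alone.

How it is judged:
On the way, in this order (a step that is already met when the one before it is completed fails the run):
1. the nest's tongue is fully home against the stop (within 3 mm) (y of nest_center in the frame of station between -0.038 and -0.032 m and x of nest_center in the frame of station between -0.067 and -0.057 m), for 0.2 s.
2. the knob has been turned until the tongue is clamped against the bridge with over 15 N (all of step 1 and contact force between bridge and nest above 15 N), for 0.2 s.
At the end, for the whole second after the job is handed in: The nest is home in the clamp (tongue within 3 mm of the stop, cup within 5 mm of the channel's line), its tongue is pressed against the bridge with more than 15 N, everything is at rest and released (all of step 2 and linear speed of nest below 0.01 m/s and velocity of joint knob between -0.05 and 0.05 rad/s); the robot touches nothing.
It fails at once if the clamp is overtightened: more than 60 N between tongue and bridge (contact force between bridge and nest above 60 N).
It fails at once if the nest is forced against the stop with more than 25 N (contact force between nest and stop above 25 N).
It fails at once if the knob is pushed with more than 25 N (contact force between anything else and knob above 25 N).
It fails at once if a bystander is moved by more than 30 mm (distance of any of jar_a, jar_b, jar_c, lidded_jar, small_can, tin, spatula from where it was at the start of the episode above 0.03 m).
It also fails if it takes over 72 s, if anything falls off the work surface, if the arm or the gripper's body presses on something with over 40 N, if the wrist force passes 120 N, or if a joint passes its speed limit or range.

## Working session

There is one attempt and no reset: what is moved stays moved. The work goes in short steps, Python scripts to look and compute and a tool call to move; the robot and the scene stay as the last step left them, time stands still between calls to the robot, and variables do not carry over. Pictures are saved under pics/ and viewed, at most 10 in all, crops included, and the job is handed in when it is done.

Besides the shell and the picture viewer there is one more tool, called after "Emit:" as a command line: name --argument value ..., lists and objects as JSON in quotes. drive_tool: Moves the arm, as the interface text tells. Its arguments: {"type":"object","properties":{"series":{"type":"array"}},"required":["series"]}

```bash
mkdir -p pics; ls
python3 - <<'E'
from bench import robot, imaging
import cv2, numpy as np
o=robot.get_obs(); print(o)
for n in ["scene","top"]:
    c=imaging.get_calibration(n); print(n,c)
    cv2.imwrite(f"pics/{n}0.png",imaging.snapshot(n)[:,:,::-1])
E
```

```text
pics
{'time': 0.0, 'joint_positions': array([-1.29010826e+00,  8.79602291e-02,  1.37223419e+00, -4.58615985e-05,
        1.68361474e+00, -1.03056569e-01]), 'qvel': array([-0.00061617, -0.00083664, -0.00040663,  0.00054238, -0.00123483,
       -0.00101197]), 'joint_torque': array([-2.25005773e-03, -3.40184748e+01, -3.02428508e+01,  7.14781671e-02,
        3.27681494e-02, -1.62779343e-04]), 'tool_pos': array([ 0.20578327, -0.50951701,  0.22931146]), 'ee_rot': array([-3.13938322e+00, -1.82681690e-04,  3.83739320e-01]), 'wrist_force': array([-0.49365039,  0.24166984,  0.3495201 ]), 'wrist_torque': array([-0.02473689, -0.03068202, -0.0215922 ]), 'finger_force': 0.0, 'width': 0.09399517546758811}
scene {'intrinsics': array([[385.1851361,   0.       , 314.7194337],
       [  0.       , 385.1851361, 195.18004  ],
       [  0.       ,   0.       ,   1.       ]]), 'k1': 0.011199012917894087, 'position': array([1.21941367, 0.7125739 , 0.82317914]), 'rotation': array([ 0.96545688, -0.02017007,  2.41102528])}
top {'intrinsics': array([[504.51626111,   0.        , 324.81740847],
       [  0.        , 504.51626111, 195.58069345],
       [  0.        ,   0.        ,   1.        ]]), 'k1': 0.05538972583078358, 'position': array([ 0.20644217, -0.01250251,  1.6979309 ]), 'rotation': array([ 0.20265617,  0.0050342 , -1.61354126])}
```

View pics/top0.png

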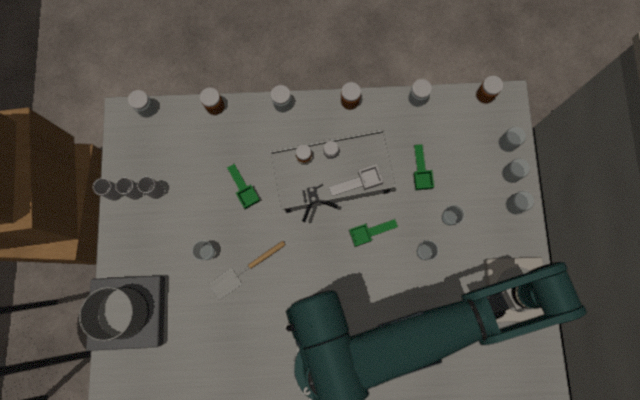

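View pics/scene0.png

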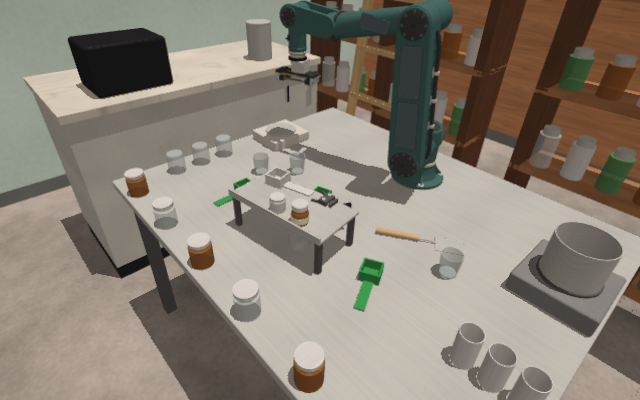

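The top view shows the shelf spanning about (272,152)-(383,132) at the back and (286,210)-(395,190) at the front. The white nest's cup is at (371,177) with its tongue pointing left, and the clamp and knob are at (315,197). The three green look-alikes are off the shelf.

```bash
cat > h.py <<'E'
import numpy as np, cv2
from scipy.spatial.transform import Rotation as R
from bench import robot, imaging
def cast(c,px,z):
    px=np.atleast_2d(np.array(px,float)); K=c["intrinsics"]
    d=np.array([(px[:,0]-K[0,2])/K[0,0],(px[:,1]-K[1,2])/K[1,1]]).T
    u=d.copy()
    for _ in range(20): u=d/(1+c["k1"]*(u**2).sum(1,keepdims=True))
    v=np.c_[u[:,0],-u[:,1],-np.ones(len(u))]
    v=R.from_euler("xyz",c["rotation"]).apply(v)
    p=np.array(c["position"]); return p+v*((z-p[2])/v[:,2])[:,None]
def proj(c,P):
    q=R.from_euler("xyz",c["rotation"]).inv().apply(np.atleast_2d(P)-c["position"])
    u=np.c_[q[:,0],-q[:,1]]/-q[:,2:]; u=u*(1+c["k1"]*(u**2).sum(1,keepdims=True))
    return u*np.array([c["intrinsics"][0,0],c["intrinsics"][1,1]])+c["intrinsics"][:2,2]
E
python3 - <<'E'
from h import *
c=imaging.get_calibration("top")
P=cast(c,[(272,152),(383,132),(395,190),(286,210)],.13);print(P.round(3))
print(np.linalg.norm(P-np.roll(P,-1,0),axis=1))
im=cv2.imread("pics/top0.png")[120:230,260:410]
cv2.imwrite("pics/top0c.png",cv2.resize(im,None,fx=5,fy=5,interpolation=cv2.INTER_CUBIC))
E
```

```text
[[ 0.68   0.146  0.13 ]
 [ 0.731 -0.216  0.13 ]
 [ 0.537 -0.242  0.13 ]
 [ 0.488  0.106  0.13 ]]
[0.36577976 0.1958101  0.35113772 0.19610854]
```

View pics/top0c.png

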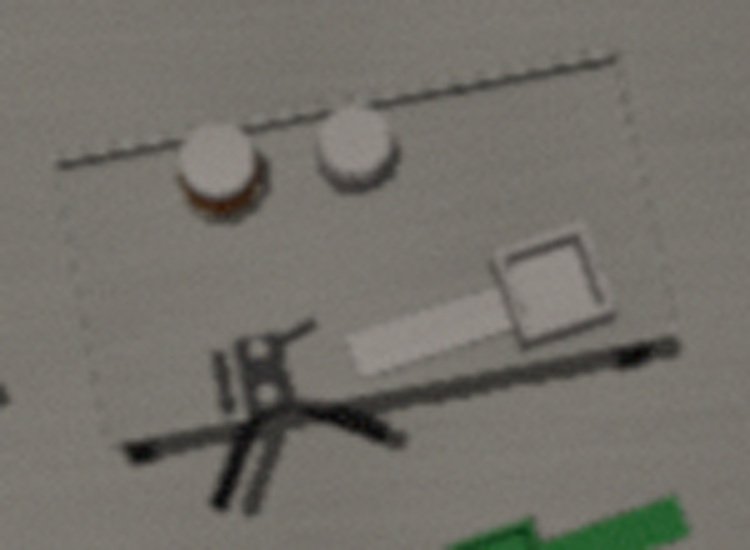

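The crop shows the shelf's back edge from (60,163) to (617,58) and its front edge from about (115,440) to (670,338). The cup rim corners are near (492,258), (583,222), (618,310) and (525,348). The tongue tip is at (346,340)/(362,377), and the clamp bridge is around (262,368).

Run:
```python
from h import *
c=imaging.get_calibration("top")
f=lambda L,z: cast(c,(np.array(L,float)+.5)/5-.5+[260,120],z)
P=f([(60,163),(617,58),(670,338),(115,440)],.13);print(P.round(4))
print(np.linalg.norm(P-np.roll(P,-1,0),axis=1))
d=P[0]-P[1]; yaw=np.arctan2(-d[0],d[1]); d=P[3]-P[2]; print("yaw",yaw,np.arctan2(-d[0],d[1]))
d=P[1]-P[2]; print(np.arctan2(d[1],d[0]))
N=f([(492,258),(583,222),(618,310),(525,348)],.166);print(N.round(4),N.mean(0))
T=f([(346,340),(362,377)],.136);print(T.round(4)); d=T.mean(0)-N.mean(0); print("nest yaw",np.arctan2(-d[0],d[1]),np.linalg.norm(d[:2]))
w=imaging.get_calibration("wrist"); o=robot.get_obs(); print(w)
Rt=R.from_euler("xyz",o["ee_rot"]); print("cam in tool",Rt.inv().apply(w["position"]-o["tool_pos"]),(Rt.inv()*R.from_euler("xyz",w["rotation"])).as_matrix().round(3))
```

```text
[[ 0.679   0.1471  0.13  ]
 [ 0.7338 -0.2165  0.13  ]
 [ 0.5463 -0.2379  0.13  ]
 [ 0.4958  0.1164  0.13  ]]
[0.3677263  0.18881046 0.35795135 0.18578468]
yaw 0.1496586629530033 0.1414729321446486
0.11391593022274912
[[ 0.5945 -0.1253  0.166 ]
 [ 0.6152 -0.1836  0.166 ]
 [ 0.5577 -0.2017  0.166 ]
 [ 0.5361 -0.1425  0.166 ]] [ 0.57588212 -0.16328643  0.166     ]
[[ 0.5527 -0.0321  0.136 ]
 [ 0.5283 -0.0411  0.136 ]]
nest yaw 0.27237274029966824 0.13153257025193044
{'intrinsics': array([[343.03820629,   0.        , 322.17674388],
       [  0.        , 343.03820629, 197.59063642],
       [  0.        ,   0.        ,   1.        ]]), 'k1': -0.07471541117868484, 'position': array([ 0.2742262 , -0.48146499,  0.3852373 ]), 'rotation': array([-0.25552119,  0.00180205, -1.18611316])}
cam in tool [ 0.07399674 -0.0007683  -0.15579802] [[ 0.001  0.967  0.253]
 [ 1.    -0.001 -0.   ]
 [-0.     0.253 -0.967]]
```

Emit:
drive_tool --series '[[0.094, [0.054, -0.021, -0.025], [0, 0, 0]], [0.094, [0.108, -0.042, -0.05], [0, 0, 0]], [0.094, [0.162, -0.063, -0.05], [0, 0, 0]], [0.094, [0.216, -0.084, -0.05], [0, 0, 0]], [0.094, [0.27, -0.105, -0.05], [0, 0, 0]]]'

```text
time: 0.72
tool_pos: [0.418, -0.31, 0.2801]
ee_rot: [-3.141, 0.0, 0.384]
wrist_force: [1.7, -0.6, 0.1]
width: 0.0935
finger_force: 0.0
```

Emit:
drive_tool --series '[[0.094, [0.054, -0.021, 0], [0, 0, 0.06]], [0.094, [0.108, -0.042, 0], [0, 0, 0.11]], [0.094, [0.162, -0.063, 0], [0, 0, 0.11]], [0.094, [0.203, -0.078, 0], [0, 0, 0.11]], [0.094, [0.203, -0.078, 0], [0, 0, 0.11]]]'

```text
time: 1.35
tool_pos: [0.5773, -0.1607, 0.2788]
ee_rot: [-3.14, 0.002, 0.278]
wrist_force: [1.0, -0.5, 0.1]
width: 0.0938
finger_force: 0.0
```

Run:
```python
from h import *
o=robot.get_obs(); w=imaging.get_calibration("wrist"); im=imaging.snapshot("wrist")
print(o["time"],o["tool_pos"],o["ee_rot"],o["wrist_force"]); 
cv2.imwrite("pics/w1.png",im[:,:,::-1]); np.save("w1.npy",w,allow_pickle=True)
```

```text
1.35 [ 0.57732233 -0.16072324  0.27881253] [-3.13974244e+00  1.81170251e-03  2.78414025e-01] [ 0.99471176 -0.51044615  0.06318264]
```

View pics/w1.png

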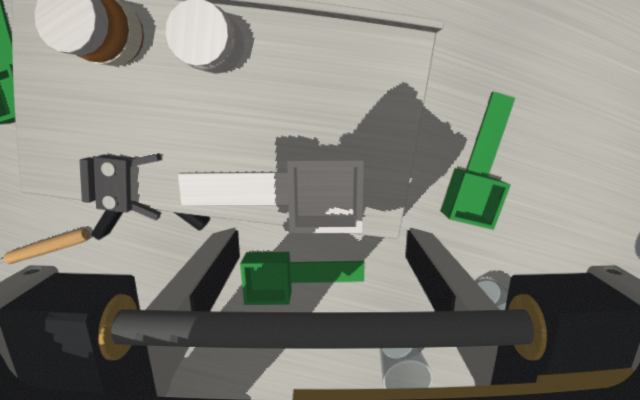

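The wrist view shows the cup rim corners at (289,161), (363,161), (362,235) and (290,232), and the tongue tip at (178,173)/(182,206). The bridge spans x 96-131 and y 157-213, with the stop behind it at x 81-93. The shelf's corners are at (443,28), (400,237) and (22,192).

Run:
```python
from h import *
c=np.load("w1.npy",allow_pickle=True).item()
S=cast(c,[(443,28),(400,237),(22,192)],.13); print(S.round(4),np.linalg.norm(S[0]-S[1]),np.linalg.norm(S[1]-S[2]))
d=S[2]-S[1]; yaw=np.arctan2(-d[0],d[1]); d=S[0]-S[1]; print("yaw",yaw,np.arctan2(d[1],d[0]))
N=cast(c,[(289,161),(363,161),(362,235),(290,232)],.166); print(N.round(4),N.mean(0).round(4),[np.linalg.norm(N[i]-N[i-1]).round(4) for i in range(4)])
T=cast(c,[(178,173),(182,206)],.136); d=T.mean(0)-N.mean(0); print("nest",np.arctan2(-d[0],d[1]),np.linalg.norm(d[:2]),T.mean(0))
B=cast(c,[(96,157),(128,157),(131,211),(98,213)],.146); print("bridge",B.round(4),B.mean(0).round(4)); d=B[0]-B[1]; print(np.arctan2(-d[0],d[1]))
for y in (yaw,.147):
  o=B.mean(0)[:2]-R.from_euler("z",y).apply([-.062,.075,0])[:2]
  o2=S.mean(0)[:2]-R.from_euler("z",y).apply(np.mean([[.104,-.19,0],[-.086,-.19,0],[-.086,.18,0]],0))[:2]
  print(y,"origin from bridge",o,"corners",o2,"home",o+R.from_euler("z",y).apply([-.062,-.035,0])[:2])
```

```text
[[ 0.7396 -0.2179  0.13  ]
 [ 0.5545 -0.2433  0.13  ]
 [ 0.4956  0.1227  0.13  ]] 0.1867992301771152 0.37066904778451154
yaw 0.1596500638556509 0.1360206570221074
[[ 0.6019 -0.1255  0.166 ]
 [ 0.618  -0.1816  0.166 ]
 [ 0.5586 -0.1998  0.166 ]
 [ 0.5445 -0.1413  0.166 ]] [ 0.5807 -0.1621  0.166 ] [np.float64(0.0595), np.float64(0.0584), np.float64(0.0621), np.float64(0.0601)]
nest 0.27928575853315557 0.1321299511094433 [ 0.54432088 -0.03504294  0.136     ]
bridge [[0.556  0.04   0.146 ]
 [0.5639 0.0114 0.146 ]
 [0.5157 0.002  0.146 ]
 [0.5049 0.0324 0.146 ]] [0.5351 0.0214 0.146 ]
0.26755218925116286
0.1596500638556509 origin from bridge [ 0.60824182 -0.04274435] corners [ 0.60830607 -0.04340704] home [ 0.55259432 -0.08715557]
0.147 origin from bridge [ 0.60742399 -0.04366435] corners [ 0.6091833  -0.04356161] home [ 0.55121915 -0.08736808]
```

Emit:
drive_tool --series '[[0.094, [0.003, 0.002, 0.04], [0, 0, 0]], [0.094, [0.003, 0.002, 0.08], [0, 0, 0]], [0.094, [0.003, 0.002, 0.105], [0, 0, 0]], [0.094, [0.003, 0.002, 0.11], [0, 0, 0]], [0.094, [0.003, 0.002, 0.11], [0, 0, 0]]]'

```text
time: 2.02
tool_pos: [0.5791, -0.1652, 0.1712]
ee_rot: [3.141, -0.0, 0.273]
wrist_force: [0.1, 0.5, -0.1]
width: 0.0941
finger_force: 0.0
```

Emit:
drive_tool --series '[[0.075, [0, 0, 0], [0, 0, 0]], [0.068, [0, 0, 0], [0, 0, 0]], [0.058, [0, 0, 0], [0, 0, 0]], [0.058, [0, 0, 0], [0, 0, 0]], [0.058, [0, 0, 0], [0, 0, 0]]]'

```text
time: 2.65
tool_pos: [0.5795, -0.1635, 0.171]
ee_rot: [-3.14, -0.001, 0.274]
wrist_force: [-1.0, 3.4, 3.5]
width: 0.0597
finger_force: 30.0
```

Emit:
drive_tool --series '[[0.058, [-0.006, -0.001, 0], [0, 0, 0.04]], [0.058, [-0.012, -0.0015, 0], [0, 0, 0.08]], [0.058, [-0.0165, -0.002, 0], [0, 0, 0.12]], [0.058, [-0.0165, -0.002, 0], [0, 0, 0.12]], [0.058, [-0.0165, -0.002, 0], [0, 0, 0.12]]]'

```text
time: 3.28
tool_pos: [0.563, -0.1672, 0.171]
ee_rot: [3.141, -0.0, 0.154]
wrist_force: [0.6, -0.7, 5.9]
width: 0.0598
finger_force: 30.0
```

Run:
```python
from h import *
o=robot.get_obs(); w=imaging.get_calibration("wrist"); im=imaging.snapshot("wrist")
print(o["time"],o["tool_pos"],o["ee_rot"],o["wrist_force"]); 
cv2.imwrite("pics/w2.png",im[:,:,::-1]); np.save("w2.npy",w,allow_pickle=True)
```

```text
3.275 [ 0.56298938 -0.16721061  0.17102867] [ 3.14090309e+00 -4.20286508e-04  1.53560724e-01] [ 0.55887279 -0.69002883  5.91878846]
```

View pics/w2.png

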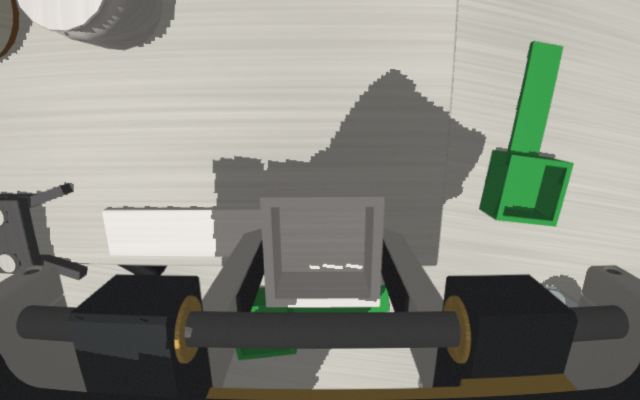

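The tongue tip is at (104,209)/(106,254), just right of the flare ends at (72,187) and (86,270). It looks nearly centred on the mouth and aligned with the channel.

Run:
```python
from h import *
c=np.load("w2.npy",allow_pickle=True).item(); o=np.array([.6082,-.0433,0]); y=.155
st=lambda P: R.from_euler("z",-y).apply(P-o).round(4)
print("tongue",st(cast(c,[(104,209),(106,254),(262,208)],.136)))
for z in (.138,.142,.146): print("flare",z,st(cast(c,[(72,187),(86,270),(44,197),(40,263)],z)))
N=cast(c,[(261,198),(384,197),(379,305),(265,305)],.166); print("cup",st(N),st(N.mean(0)))
```

```text
tongue [[-0.0468  0.016   0.136 ]
 [-0.076   0.0199  0.136 ]
 [-0.0461 -0.0798  0.136 ]]
flare 0.138 [[-0.0328  0.0328  0.138 ]
 [-0.0864  0.0341  0.138 ]
 [-0.0388  0.0526  0.138 ]
 [-0.0824  0.0656  0.138 ]]
flare 0.142 [[-0.0319  0.0296  0.142 ]
 [-0.0843  0.0309  0.142 ]
 [-0.0378  0.049   0.142 ]
 [-0.0804  0.0618  0.142 ]]
flare 0.146 [[-0.0309  0.0265  0.146 ]
 [-0.0823  0.0278  0.146 ]
 [-0.0368  0.0455  0.146 ]
 [-0.0785  0.058   0.146 ]]
cup [[-0.0322 -0.085   0.166 ]
 [-0.0317 -0.1448  0.166 ]
 [-0.0912 -0.145   0.166 ]
 [-0.0912 -0.0842  0.166 ]] [-0.0616 -0.1147  0.166 ]
```

Emit:
drive_tool --series '[[0.058, [0.001, -0.012, 0], [0, 0, 0]], [0.058, [0.001, -0.024, 0], [0, 0, 0]], [0.058, [0.001, -0.034, 0], [0, 0, 0]], [0.058, [0.001, -0.04, 0], [0, 0, 0]], [0.058, [0.001, -0.04, 0], [0, 0, 0]]]'

```text
time: 3.95
tool_pos: [0.5578, -0.1265, 0.1708]
ee_rot: [3.141, -0.0, 0.155]
wrist_force: [-0.6, -1.1, 5.9]
width: 0.0597
finger_force: 30.0
```

Emit:
drive_tool --series '[[0.058, [0, -0.008, 0], [0, 0, 0]], [0.058, [0, -0.016, 0], [0, 0, 0]], [0.058, [0, -0.022, 0], [0, 0, 0]], [0.058, [0, -0.028, 0], [0, 0, 0]], [0.058, [0, -0.028, 0], [0, 0, 0]]]'

```text
time: 4.58
tool_pos: [0.5536, -0.0991, 0.1709]
ee_rot: [3.141, -0.0, 0.155]
wrist_force: [0.2, -0.8, 5.6]
width: 0.0599
finger_force: 30.0
```

Emit:
drive_tool --series '[[0.058, [0, -0.003, 0], [0, 0, 0]], [0.058, [0, -0.006, 0], [0, 0, 0]], [0.058, [0, -0.008, 0], [0, 0, 0]], [0.058, [0, -0.008, 0], [0, 0, 0]]]'

```text
time: 5.08
tool_pos: [0.5524, -0.0919, 0.1709]
ee_rot: [3.14, -0.0, 0.154]
wrist_force: [0.6, -3.5, 5.5]
width: 0.0596
finger_force: 30.0
```

Emit:
drive_tool --series '[[0.058, [0, -0.001, 0], [0, 0, 0]], [0.058, [0, -0.002, 0], [0, 0, 0]], [0.058, [0, -0.002, 0], [0, 0, 0]]]'

```text
time: 5.45
tool_pos: [0.5521, -0.0901, 0.1708]
ee_rot: [3.14, -0.0, 0.154]
wrist_force: [0.9, -4.7, 5.0]
width: 0.0598
finger_force: 30.0
```

Emit:
drive_tool --series '[[0.058, [0, -0.001, 0], [0, 0, 0]], [0.058, [0, -0.001, 0], [0, 0, 0]]]'

```text
time: 5.7
tool_pos: [0.552, -0.0892, 0.1709]
ee_rot: [3.14, -0.0, 0.154]
wrist_force: [0.4, -3.5, 6.4]
width: 0.0601
finger_force: 30.0
```

Emit:
drive_tool --series '[[0.058, [0, -0.001, 0], [0, 0, 0]], [0.058, [0, -0.001, 0], [0, 0, 0]]]'

```text
time: 5.95
tool_pos: [0.5519, -0.0882, 0.1709]
ee_rot: [3.14, -0.0, 0.154]
wrist_force: [0.9, -4.1, 5.1]
width: 0.0595
finger_force: 30.0
```

Emit:
drive_tool --series '[[0.058, [0, -0.001, 0], [0, 0, 0]], [0.058, [0, -0.001, 0], [0, 0, 0]]]'

```text
time: 6.2
tool_pos: [0.5517, -0.0872, 0.1709]
ee_rot: [3.14, -0.0, 0.154]
wrist_force: [0.6, -5.2, 5.0]
width: 0.0596
finger_force: 30.0
```

Emit:
drive_tool --series '[[0.058, [0, -0.001, 0], [0, 0, 0]], [0.058, [0, -0.001, 0], [0, 0, 0]]]'

```text
time: 6.45
tool_pos: [0.5515, -0.0862, 0.1709]
ee_rot: [3.14, -0.0, 0.154]
wrist_force: [1.1, -3.3, 5.5]
width: 0.0595
finger_force: 30.0
```

Emit:
drive_tool --series '[[0.058, [0, -0.001, 0], [0, 0, 0]], [0.058, [0, -0.001, 0], [0, 0, 0]]]'

```text
time: 6.7
tool_pos: [0.5515, -0.0857, 0.1709]
ee_rot: [3.139, -0.0, 0.154]
wrist_force: [1.8, -6.6, 4.8]
width: 0.0596
finger_force: 30.0
```

Emit:
drive_tool --series '[[0.058, [0, -0.001, 0], [0, 0, 0]], [0.058, [0, -0.001, 0], [0, 0, 0]]]'

```text
time: 6.95
tool_pos: [0.5514, -0.0856, 0.1711]
ee_rot: [3.137, -0.0, 0.153]
wrist_force: [0.2, -8.5, 4.5]
width: 0.0598
finger_force: 30.0
```

Emit:
drive_tool --series '[[0.058, [0, 0.001, 0], [0, 0, 0]], [0.094, [0, 0.001, 0], [0, 0, 0]], [0.094, [0, 0.001, 0], [0, 0, 0]], [0.094, [0, 0.001, 0], [0, 0, 0]], [0.094, [0, 0.001, 0], [0, 0, 0]]]'

```text
time: 7.58
tool_pos: [0.551, -0.0843, 0.17]
ee_rot: [-3.141, 0.001, 0.154]
wrist_force: [0.1, 0.5, 0.1]
width: 0.0935
finger_force: 0.0
```

Emit:
drive_tool --series '[[0.094, [0, 0, -0.03], [0, 0, 0]], [0.094, [0, 0, -0.08], [0, 0, 0]], [0.094, [0, 0, -0.13], [0, 0, 0]], [0.094, [0, 0, -0.13], [0, 0, 0]]]'

```text
time: 8.07
tool_pos: [0.5529, -0.085, 0.3063]
ee_rot: [3.137, -0.01, 0.154]
wrist_force: [0.0, -0.4, -0.4]
width: 0.0942
finger_force: 0.0
```

Run:
```python
from h import *
o=robot.get_obs(); w=imaging.get_calibration("wrist"); im=imaging.snapshot("wrist")
print(o["time"],o["tool_pos"],o["ee_rot"],o["wrist_force"]); 
cv2.imwrite("pics/w3.png",im[:,:,::-1]); np.save("w3.npy",w,allow_pickle=True)
```

```text
8.075 [ 0.55294311 -0.0849521   0.30630962] [ 3.1373897  -0.00983348  0.15403773] [ 0.04811833 -0.38486499 -0.43801752]
```

View pics/w3.png

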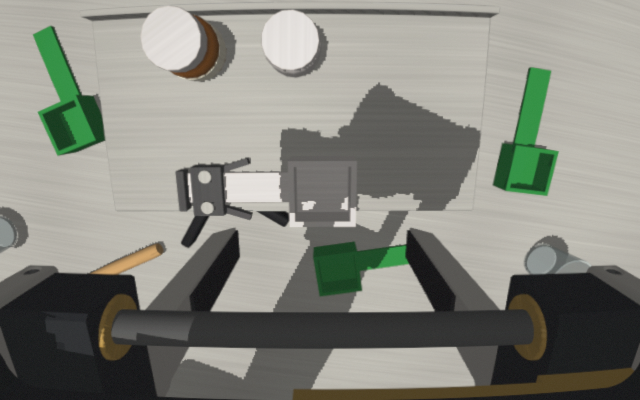

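The tongue now runs under the bridge (x 192-227) up to the stop (x 178-189). The cup rim spans about (288,161)-(356,227). The knob's front arms show at tips (188,245) and (285,222).

Run:
```python
from h import *
c=np.load("w3.npy",allow_pickle=True).item(); o=np.array([.6082,-.0433,0]); y=.155
st=lambda P: R.from_euler("z",-y).apply(P-o).round(4)
N=cast(c,[(288,161),(357,161),(356,227),(290,226)],.166).mean(0); print("cup",st(N))
B=cast(c,[(192,164),(225,164),(227,214),(192,216)],.146).mean(0); print("bridge",st(B),B)
print("arm tip",st(cast(c,(188,245),.108)))
im=cv2.imread("pics/w3.png"); print(im[188,172:236].mean(1).astype(int));
```

```text
cup [-0.0604 -0.033   0.166 ]
bridge [-0.0606  0.0755  0.146 ] [0.53667189 0.02192023 0.146     ]
arm tip [[-0.1322  0.1173  0.108 ]]
[186 186 186 186 168 118  92  89  85  86  87  84  66  46  39  50 118 207
 219 161 103  86  84  84  85  85  85  85  85  88  88  88  88  88  87  87
  87  89  87  89  88  89  89  89  88  89  88  88  88  76  54  51 112 195
 220 224 224 224 224 224 224 224 224 224]
```

Emit:
drive_tool --series '[[0.05, [-0.009, -0.042, 0], [0, 0, 0.14]], [0.0, [-0.018, -0.084, 0], [0, 0, 0.28]], [0.0, [-0.032, -0.126, 0], [0, 0, 0.42]], [0.0, [-0.045, -0.168, 0], [0, 0, 0.558]], [0.0, [-0.045, -0.168, 0], [0, 0, 0.558]]]'

```text
time: 8.75
tool_pos: [0.4794, 0.0765, 0.2988]
ee_rot: [3.141, 0.003, -0.4]
wrist_force: [-0.1, -0.7, -0.9]
width: 0.0473
finger_force: 0.0
```

Emit:
drive_tool --series '[[0.0, [0.003, 0, 0], [0, 0, 0]], [0.0, [0.003, 0, 0.04], [0, 0, 0]], [0.0, [0.003, 0, 0.09], [0, 0, 0]], [0.0, [0.003, 0, 0.12], [0, 0, 0]], [0.0, [0.003, 0, 0.12], [0, 0, 0]]]'

```text
time: 9.38
tool_pos: [0.4823, 0.0719, 0.1766]
ee_rot: [3.138, 0.007, -0.406]
wrist_force: [0.8, 0.3, 0.0]
width: 0.0006
finger_force: 0.0
```

Emit:
drive_tool --series '[[0.0, [0, 0, 0.03], [0, 0, 0]], [0.0, [0, 0, 0.055], [0, 0, 0]], [0.0, [0, 0, 0.062], [0, 0, 0]], [0.0, [0, 0, 0.062], [0, 0, 0]], [0.0, [0, 0, 0.062], [0, 0, 0]]]'

```text
time: 10.0
tool_pos: [0.485, 0.0731, 0.1202]
ee_rot: [-3.14, -0.003, -0.404]
wrist_force: [-1.0, 0.6, -0.8]
width: 0.0003
finger_force: 0.0
```

Emit:
drive_tool --series '[[0.0, [-0.002, 0, 0.004], [0, 0, 0]], [0.0, [-0.002, 0.003, 0.004], [0, 0, 0]], [0.0, [-0.002, 0.006, 0.004], [0, 0, 0]], [0.0, [-0.002, 0.006, 0.004], [0, 0, 0]]]'

```text
time: 10.5
tool_pos: [0.4796, 0.0683, 0.1146]
ee_rot: [3.142, -0.0, -0.405]
wrist_force: [-0.1, -0.0, -0.0]
width: 0.0004
finger_force: 0.0
```

Emit:
drive_tool --series '[[0.0, [0, 0.001, 0], [0, 0, 0]], [0.0, [0, 0.002, 0], [0, 0, 0]], [0.0, [0, 0.003, 0], [0, 0, 0]], [0.0, [0, 0.003, 0], [0, 0, 0]]]'

```text
time: 11.0
tool_pos: [0.4789, 0.0668, 0.1145]
ee_rot: [-3.139, -0.0, -0.404]
wrist_force: [2.5, 4.9, -0.8]
width: 0.0005
finger_force: 2.6
```

Emit:
drive_tool --series '[[0.0, [-0.0004, 0.0018, 0], [0, 0, -0.025]], [0.0, [-0.0009, 0.0035, 0], [0, 0, -0.05]], [0.0, [-0.0012, 0.0053, 0], [0, 0, -0.075]], [0.0, [-0.0016, 0.0071, 0], [0, 0, -0.1]], [0.0, [-0.0016, 0.0071, 0], [0, 0, -0.1]]]'

```text
time: 11.62
tool_pos: [0.4746, 0.0606, 0.1146]
ee_rot: [-3.14, -0.001, -0.304]
wrist_force: [3.0, 3.8, -1.8]
width: 0.0007
finger_force: 2.4
```

Emit:
drive_tool --series '[[0.0, [-0.0004, 0.0018, 0], [0, 0, -0.025]], [0.0, [-0.0009, 0.0035, 0], [0, 0, -0.05]], [0.0, [-0.0012, 0.0053, 0], [0, 0, -0.075]], [0.0, [-0.0016, 0.0071, 0], [0, 0, -0.1]], [0.0, [-0.0016, 0.0071, 0], [0, 0, -0.1]]]'

```text
time: 12.25
tool_pos: [0.4711, 0.0543, 0.1146]
ee_rot: [-3.14, -0.001, -0.204]
wrist_force: [2.6, 3.7, -1.4]
width: 0.0002
finger_force: 2.4
```

Emit:
drive_tool --series '[[0.0, [-0.0004, 0.0018, 0], [0, 0, -0.025]], [0.0, [-0.0009, 0.0035, 0], [0, 0, -0.05]], [0.0, [-0.0009, 0.0035, 0], [0, 0, -0.05]]]'

```text
time: 12.62
tool_pos: [0.4696, 0.0511, 0.1145]
ee_rot: [-3.14, -0.002, -0.154]
wrist_force: [3.6, 4.0, -1.9]
width: 0.0004
finger_force: 2.4
```

Emit:
drive_tool --series '[[0.0, [-0.0004, 0.0018, 0], [0, 0, -0.025]], [0.0, [-0.0009, 0.0035, 0], [0, 0, -0.05]], [0.0, [-0.0009, 0.0035, 0], [0, 0, -0.05]]]'

```text
time: 13.0
tool_pos: [0.4683, 0.0478, 0.1146]
ee_rot: [-3.14, -0.002, -0.104]
wrist_force: [2.4, 3.7, -1.4]
width: 0.0006
finger_force: 2.3
```

Emit:
drive_tool --series '[[0.0, [-0.0004, 0.0018, 0], [0, 0, -0.025]], [0.0, [-0.0009, 0.0035, 0], [0, 0, -0.05]], [0.0, [-0.0009, 0.0035, 0], [0, 0, -0.05]]]'

```text
time: 13.38
tool_pos: [0.467, 0.0444, 0.1146]
ee_rot: [-3.14, -0.002, -0.054]
wrist_force: [3.2, 4.9, -1.6]
width: 0.0004
finger_force: 2.3
```

Emit:
drive_tool --series '[[0.0, [-0.0004, 0.0018, 0], [0, 0, -0.025]], [0.0, [-0.0009, 0.0035, 0], [0, 0, -0.05]], [0.0, [-0.0009, 0.0035, 0], [0, 0, -0.05]]]'

```text
time: 13.75
tool_pos: [0.4659, 0.041, 0.1146]
ee_rot: [-3.14, -0.002, -0.004]
wrist_force: [3.5, 4.5, -1.7]
width: 0.0002
finger_force: 2.3
```

Emit:
drive_tool --series '[[0.0, [-0.0004, 0.0018, 0], [0, 0, -0.025]], [0.0, [-0.0009, 0.0035, 0], [0, 0, -0.05]], [0.0, [-0.0009, 0.0035, 0], [0, 0, -0.05]]]'

```text
time: 14.12
tool_pos: [0.465, 0.0376, 0.1147]
ee_rot: [-3.14, -0.002, 0.046]
wrist_force: [2.8, 4.9, -1.3]
width: 0.0007
finger_force: 2.3
```

Emit:
drive_tool --series '[[0.0, [-0.0004, 0.0018, 0], [0, 0, -0.025]], [0.0, [-0.0009, 0.0035, 0], [0, 0, -0.05]], [0.0, [-0.0009, 0.0035, 0], [0, 0, -0.05]]]'

```text
time: 14.5
tool_pos: [0.4642, 0.0341, 0.1147]
ee_rot: [-3.14, -0.002, 0.096]
wrist_force: [2.9, 4.8, -0.4]
width: 0.0001
finger_force: 2.3
```

Emit:
drive_tool --series '[[0.0, [-0.0004, 0.0018, 0], [0, 0, -0.025]], [0.0, [-0.0009, 0.0035, 0], [0, 0, -0.05]], [0.0, [-0.0009, 0.0035, 0], [0, 0, -0.05]]]'

```text
time: 14.88
tool_pos: [0.4636, 0.0305, 0.1147]
ee_rot: [-3.14, -0.002, 0.146]
wrist_force: [3.1, 4.0, -0.8]
width: 0.0003
finger_force: 2.2
```

Emit:
drive_tool --series '[[0.0, [-0.0004, 0.0018, 0], [0, 0, -0.025]], [0.0, [-0.0009, 0.0035, 0], [0, 0, -0.05]], [0.0, [-0.0009, 0.0035, 0], [0, 0, -0.05]]]'

```text
time: 15.25
tool_pos: [0.4631, 0.027, 0.1147]
ee_rot: [-3.14, -0.002, 0.196]
wrist_force: [2.8, 5.0, -0.6]
width: 0.0002
finger_force: 2.2
```

Emit:
drive_tool --series '[[0.0, [-0.0004, 0.0018, 0], [0, 0, -0.025]], [0.0, [-0.0009, 0.0035, 0], [0, 0, -0.05]], [0.0, [-0.0009, 0.0035, 0], [0, 0, -0.05]]]'

```text
time: 15.62
tool_pos: [0.4628, 0.0234, 0.1147]
ee_rot: [-3.14, -0.002, 0.246]
wrist_force: [2.0, 6.1, 0.4]
width: 0.0005
finger_force: 2.2
```

Emit:
drive_tool --series '[[0.0, [-0.0004, 0.0018, 0], [0, 0, -0.025]], [0.0, [-0.0009, 0.0035, 0], [0, 0, -0.05]], [0.0, [-0.0009, 0.0035, 0], [0, 0, -0.05]]]'

```text
time: 16.0
tool_pos: [0.4627, 0.0198, 0.1147]
ee_rot: [-3.14, -0.001, 0.296]
wrist_force: [1.8, 5.5, -0.2]
width: 0.0004
finger_force: 2.1
```

Emit:
drive_tool --series '[[0.0, [-0.0004, 0.0018, 0], [0, 0, -0.025]], [0.0, [-0.0009, 0.0035, 0], [0, 0, -0.05]], [0.0, [-0.0009, 0.0035, 0], [0, 0, -0.05]]]'

```text
time: 16.38
tool_pos: [0.4627, 0.0161, 0.1147]
ee_rot: [-3.14, -0.001, 0.346]
wrist_force: [2.1, 5.0, 0.0]
width: 0.0005
finger_force: 2.1
```

Emit:
drive_tool --series '[[0.0, [-0.0004, 0.0018, 0], [0, 0, -0.025]], [0.0, [-0.0009, 0.0035, 0], [0, 0, -0.05]], [0.0, [-0.0009, 0.0035, 0], [0, 0, -0.05]]]'

```text
time: 16.75
tool_pos: [0.4629, 0.0126, 0.1147]
ee_rot: [-3.14, -0.001, 0.396]
wrist_force: [1.0, 4.5, 0.8]
width: 0.0007
finger_force: 2.1
```

Emit:
drive_tool --series '[[0.0, [-0.0004, 0.0018, 0], [0, 0, -0.025]], [0.0, [-0.0009, 0.0035, 0], [0, 0, -0.05]], [0.0, [-0.0009, 0.0035, 0], [0, 0, -0.05]]]'

```text
time: 17.12
tool_pos: [0.4633, 0.0089, 0.1147]
ee_rot: [-3.14, -0.001, 0.446]
wrist_force: [0.8, 4.6, 0.8]
width: 0.0005
finger_force: 2.0
```

Emit:
drive_tool --series '[[0.0, [-0.0004, 0.0018, 0], [0, 0, -0.025]], [0.0, [-0.0009, 0.0035, 0], [0, 0, -0.05]], [0.0, [-0.0009, 0.0035, 0], [0, 0, -0.05]]]'

```text
time: 17.5
tool_pos: [0.4639, 0.0054, 0.1147]
ee_rot: [-3.14, -0.001, 0.496]
wrist_force: [1.6, 5.5, 0.6]
width: 0.0004
finger_force: 2.1
```

Emit:
drive_tool --series '[[0.0, [-0.0004, 0.0018, 0], [0, 0, -0.025]], [0.0, [-0.0009, 0.0035, 0], [0, 0, -0.05]], [0.0, [-0.0009, 0.0035, 0], [0, 0, -0.05]]]'

```text
time: 17.88
tool_pos: [0.4647, 0.0017, 0.1146]
ee_rot: [-3.14, -0.0, 0.546]
wrist_force: [0.2, 5.2, 1.0]
width: 0.0003
finger_force: 2.2
```

Emit:
drive_tool --series '[[0.0, [-0.0004, 0.0018, 0], [0, 0, -0.025]], [0.0, [-0.0009, 0.0035, 0], [0, 0, -0.05]], [0.0, [-0.0009, 0.0035, 0], [0, 0, -0.05]]]'

```text
time: 18.25
tool_pos: [0.4657, -0.0019, 0.1145]
ee_rot: [-3.14, -0.0, 0.596]
wrist_force: [-0.1, 5.7, 0.5]
width: 0.0003
finger_force: 2.2
```

Emit:
drive_tool --series '[[0.0, [-0.0004, 0.0018, 0], [0, 0, -0.025]], [0.0, [-0.0009, 0.0035, 0], [0, 0, -0.05]], [0.0, [-0.0009, 0.0035, 0], [0, 0, -0.05]], [0.0, [-0.0009, 0.0035, 0], [0, 0, -0.05]]]'

```text
time: 18.75
tool_pos: [0.4669, -0.0053, 0.1145]
ee_rot: [-3.14, -0.0, 0.646]
wrist_force: [-0.6, 4.4, 1.0]
width: 0.0006
finger_force: 2.0
```

Emit:
drive_tool --series '[[0.0, [-0.0004, 0.0018, 0], [0, 0, -0.025]], [0.0, [-0.0009, 0.0035, 0], [0, 0, -0.05]], [0.0, [-0.0009, 0.0035, 0], [0, 0, -0.05]], [0.0, [-0.0009, 0.0035, 0], [0, 0, -0.05]]]'

```text
time: 19.25
tool_pos: [0.4681, -0.0088, 0.1144]
ee_rot: [-3.14, 0.0, 0.696]
wrist_force: [-0.7, 5.5, 2.3]
width: 0.0002
finger_force: 2.2
```

Emit:
drive_tool --series '[[0.0, [-0.0003, 0.0011, 0], [0, 0, -0.015]], [0.0, [-0.0006, 0.0021, 0], [0, 0, -0.03]], [0.0, [-0.0006, 0.0021, 0], [0, 0, -0.03]], [0.0, [-0.0006, 0.0021, 0], [0, 0, -0.03]]]'

```text
time: 19.75
tool_pos: [0.469, -0.0107, 0.1144]
ee_rot: [-3.14, 0.0, 0.726]
wrist_force: [-0.6, 4.9, 1.4]
width: 0.0007
finger_force: 2.1
```

Emit:
drive_tool --series '[[0.0, [-0.0003, 0.0011, 0], [0, 0, -0.015]], [0.0, [-0.0006, 0.0021, 0], [0, 0, -0.03]], [0.0, [-0.0006, 0.0021, 0], [0, 0, -0.03]], [0.0, [-0.0006, 0.0021, 0], [0, 0, -0.03]]]'

```text
time: 20.25
tool_pos: [0.4698, -0.0128, 0.1144]
ee_rot: [-3.14, 0.001, 0.756]
wrist_force: [-0.8, 4.9, 1.5]
width: 0.0005
finger_force: 2.2
```

Emit:
drive_tool --series '[[0.0, [-0.0003, 0.0011, 0], [0, 0, -0.015]], [0.0, [-0.0006, 0.0021, 0], [0, 0, -0.03]], [0.0, [-0.0006, 0.0021, 0], [0, 0, -0.03]], [0.0, [-0.0006, 0.0021, 0], [0, 0, -0.03]]]'

```text
time: 20.75
tool_pos: [0.4708, -0.0147, 0.1143]
ee_rot: [-3.14, 0.0, 0.786]
wrist_force: [-1.0, 4.9, 1.0]
width: 0.0004
finger_force: 2.1
```

Emit:
drive_tool --series '[[0.0, [-0.0003, 0.0011, 0], [0, 0, -0.015]], [0.0, [-0.0006, 0.0021, 0], [0, 0, -0.03]], [0.0, [-0.0006, 0.0021, 0], [0, 0, -0.03]], [0.0, [-0.0006, 0.0021, 0], [0, 0, -0.03]]]'

```text
time: 21.25
tool_pos: [0.4718, -0.0166, 0.1143]
ee_rot: [-3.14, 0.001, 0.816]
wrist_force: [-1.3, 4.6, 0.6]
width: 0.0007
finger_force: 2.1
```

Run:
```python
from h import *
o=robot.get_obs(); w=imaging.get_calibration("wrist"); im=imaging.snapshot("wrist")
cv2.imwrite("pics/w4.png",im[:,:,::-1]); np.save("w4.npy",w,allow_pickle=True)
st=lambda P: R.from_euler("z",.155).apply(P)+[.6082,-.0433,0]
print("home corners px",proj(w,st(np.array([[-.032,-.005,.166],[-.092,-.005,.166],[-.047,.060,.136],[-.077,.060,.136]]))).round(),"stop",proj(w,st(np.array([[-.042,.097,.144],[-.082,.097,.144]]))).round())
```

```text
home corners px [[626. 202.]
 [503. 328.]
 [431. 110.]
 [381. 171.]] stop [[368.  31.]
 [298. 124.]]
```

View pics/w4.png

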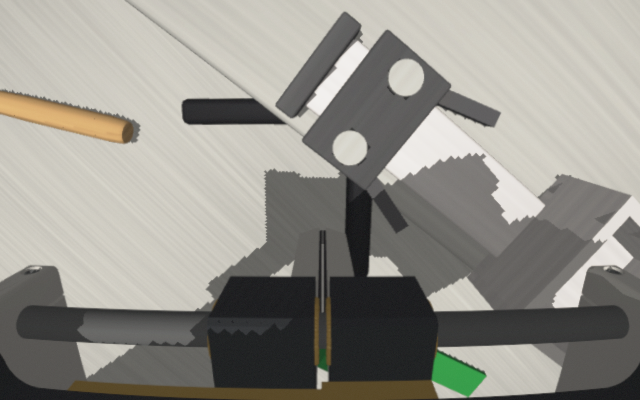

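The wrist view shows the tongue still home against the stop at (300,100). The knob arm at (358,230) is in line with the tool, the fingers are just left of it, and the next arm is emerging at (185,110).

Emit:
drive_tool --series '[[0.0, [-0.0003, 0.0011, 0], [0, 0, -0.015]], [0.0, [-0.0006, 0.0021, 0], [0, 0, -0.03]], [0.0, [-0.0006, 0.0021, 0], [0, 0, -0.03]], [0.0, [-0.0006, 0.0021, 0], [0, 0, -0.03]]]'

```text
time: 21.8
tool_pos: [0.4728, -0.0183, 0.1143]
ee_rot: [-3.139, 0.0, 0.846]
wrist_force: [-1.4, 5.8, 1.6]
width: 0.0002
finger_force: 2.4
```

Emit:
drive_tool --series '[[0.0, [-0.0003, 0.0011, 0], [0, 0, -0.015]], [0.0, [-0.0006, 0.0021, 0], [0, 0, -0.03]], [0.0, [-0.0006, 0.0021, 0], [0, 0, -0.03]], [0.0, [-0.0006, 0.0021, 0], [0, 0, -0.03]]]'

```text
time: 22.3
tool_pos: [0.4738, -0.0199, 0.1143]
ee_rot: [-3.138, 0.0, 0.876]
wrist_force: [-2.4, 7.1, 1.2]
width: 0.0001
finger_force: 2.8
```

Emit:
drive_tool --series '[[0.0, [-0.0004, 0.0014, 0], [0, 0, -0.01]], [0.0, [-0.0004, 0.0014, 0], [0, 0, -0.01]], [0.0, [-0.0004, 0.0014, 0], [0, 0, -0.01]]]'

```text
time: 22.68
tool_pos: [0.4746, -0.0209, 0.1143]
ee_rot: [-3.138, -0.0, 0.886]
wrist_force: [-1.9, 6.1, 2.9]
width: 0.0007
finger_force: 2.9
```

```bash
cat >> h.py <<'E'
def feel():
    o=robot.get_obs(); y=o["ee_rot"][2]; F=o["wrist_force"]; n=np.array([-np.sin(y),np.cos(y)]); a=np.array([np.cos(y),np.sin(y)])
    d=o["tool_pos"][:2]-[.536,.0216]; fn=F[:2]@n
    print("t",o["time"],"Fn",fn.round(2),"Fa",(F[:2]@a).round(2),"Tz",o["wrist_torque"].round(3),"r",(d@a).round(4),"h",(d@n).round(4),"M tcp",(d[0]*F[1]-d[1]*F[0]).round(3))
E
python3 -c "
from h import *
feel()"
```

```text
t 22.675 Fn 5.34 Fa 3.57 Tz [ 1.178  0.33  -0.02 ] r -0.0717 h 0.0207 M tcp -0.457
```

Emit:
drive_tool --series '[[0.0, [-0.0004, 0.0014, 0], [0, 0, -0.01]], [0.0, [-0.0004, 0.0014, 0], [0, 0, -0.01]], [0.0, [-0.0004, 0.0014, 0], [0, 0, -0.01]]]'

```text
time: 23.05
tool_pos: [0.4753, -0.0218, 0.1143]
ee_rot: [-3.138, -0.0, 0.896]
wrist_force: [-2.9, 7.3, 2.6]
width: 0.0006
finger_force: 3.2
```

```bash
sed -i 's/,"M tcp",.*/,"M",(-(d[0]*F[1]-d[1]*F[0])-o["wrist_torque"][2]).round(3))/' h.py
python3 -c "
from h import *
feel()"
```

```text
t 23.05 Fn 6.78 Fa 3.9 Tz [1.309 0.372 0.013] r -0.0718 h 0.0203 M 0.554
```

Emit:
drive_tool --series '[[0.0, [-0.0004, 0.0014, 0], [0, 0, -0.01]], [0.0, [-0.0004, 0.0014, 0], [0, 0, -0.01]], [0.0, [-0.0004, 0.0014, 0], [0, 0, -0.01]]]'

```text
time: 23.42
tool_pos: [0.476, -0.0226, 0.1143]
ee_rot: [-3.137, -0.001, 0.906]
wrist_force: [-2.0, 7.6, 2.9]
width: 0.0004
finger_force: 3.6
```

```bash
python3 -c "
from h import *
feel()"
```

```text
t 23.425 Fn 6.24 Fa 4.71 Tz [1.403 0.408 0.112] r -0.0718 h 0.02 M 0.431
```

Emit:
drive_tool --series '[[0.0, [-0.0003, 0.001, 0], [0, 0, -0.007]], [0.0, [-0.0003, 0.001, 0], [0, 0, -0.007]], [0.0, [-0.0003, 0.001, 0], [0, 0, -0.007]]]'

```text
time: 23.8
tool_pos: [0.4765, -0.0232, 0.1143]
ee_rot: [-3.136, -0.001, 0.914]
wrist_force: [-3.7, 8.2, 3.5]
width: 0.0005
finger_force: 3.9
```

Emit:
drive_tool --series '[[0.0, [0, 0, 0], [0, 0, 0]]]'

```text
time: 23.92
tool_pos: [0.4764, -0.0232, 0.1143]
ee_rot: [-3.136, -0.001, 0.914]
wrist_force: [-3.6, 8.4, 3.0]
width: 0.0008
finger_force: 3.9
```

Emit:
drive_tool --series '[[0.0, [0, 0, 0], [0, 0, 0]]]'

```text
time: 24.05
tool_pos: [0.4765, -0.0232, 0.1143]
ee_rot: [-3.136, -0.001, 0.914]
wrist_force: [-3.0, 8.7, 2.5]
width: 0.0005
finger_force: 3.9
```

```bash
python3 -c "
from h import *
feel()"
```

```text
t 24.05 Fn 7.7 Fa 5.09 Tz [1.503 0.472 0.093] r -0.0718 h 0.0198 M 0.561
```

Emit:
drive_tool --series '[[0.0, [-0.0003, 0.001, 0], [0, 0, -0.007]], [0.0, [-0.0003, 0.001, 0], [0, 0, -0.007]], [0.0, [-0.0003, 0.001, 0], [0, 0, -0.007]]]'

```text
time: 24.42
tool_pos: [0.4769, -0.0238, 0.1143]
ee_rot: [-3.136, -0.001, 0.921]
wrist_force: [-3.5, 9.4, 3.3]
width: 0.0007
finger_force: 4.2
```

Emit:
drive_tool --series '[[0.0, [0, 0, 0], [0, 0, 0]]]'

```text
time: 24.55
tool_pos: [0.4769, -0.0238, 0.1142]
ee_rot: [-3.136, -0.001, 0.921]
wrist_force: [-3.3, 8.6, 4.2]
width: 0.0003
finger_force: 4.2
```

```bash
python3 -c "
from h import *
feel()"
```

```text
t 24.55 Fn 7.82 Fa 4.9 Tz [1.644 0.568 0.097] r -0.0719 h 0.0196 M 0.561
```

Emit:
drive_tool --series '[[0.0, [-0.0003, 0.001, 0], [0, 0, -0.004]], [0.0, [-0.0003, 0.001, 0], [0, 0, -0.004]], [0.0, [-0.0003, 0.001, 0], [0, 0, -0.004]]]'

```text
time: 24.92
tool_pos: [0.4774, -0.0244, 0.1142]
ee_rot: [-3.135, -0.002, 0.925]
wrist_force: [-4.1, 9.9, 4.0]
width: 0.0006
finger_force: 4.5
```

Emit:
drive_tool --series '[[0.0, [0, 0, 0], [0, 0, 0]]]'

```text
time: 25.05
tool_pos: [0.4774, -0.0244, 0.1143]
ee_rot: [-3.135, -0.002, 0.925]
wrist_force: [-3.4, 10.0, 3.3]
width: 0.0005
finger_force: 4.5
```

```bash
python3 -c "
from h import *
feel()"
```

```text
t 25.05 Fn 8.73 Fa 5.89 Tz [1.726 0.608 0.142] r -0.072 h 0.0191 M 0.599
```

Emit:
drive_tool --series '[[0.0, [0, -0.004, 0], [0, 0, 0]], [0.0, [0, -0.01, 0], [0, 0, 0]], [0.0, [0, -0.014, 0], [0, 0, 0]], [0.0, [0, -0.014, 0], [0, 0, 0]]]'

```text
time: 25.55
tool_pos: [0.4677, -0.0188, 0.1145]
ee_rot: [3.141, 0.001, 0.924]
wrist_force: [0.2, -0.1, 0.3]
width: 0.0007
finger_force: 0.0
```

Emit:
drive_tool --series '[[0.0, [-0.01, 0, -0.03], [0, 0, 0]], [0.0, [-0.02, 0, -0.08], [0, 0, 0]], [0.0, [-0.02, 0, -0.13], [0, 0, 0]], [0.0, [-0.02, 0, -0.17], [0, 0, 0]], [0.0, [-0.02, 0, -0.17], [0, 0, 0]]]'

```text
time: 26.18
tool_pos: [0.4575, -0.0351, 0.2886]
ee_rot: [3.134, -0.003, 0.923]
wrist_force: [-0.4, -0.4, -1.1]
width: 0.0005
finger_force: 0.0
```

Run:
```python
from h import *
o=robot.get_obs(); print(o["time"],o["tool_pos"],o["wrist_force"])
w=imaging.get_calibration("wrist"); im=imaging.snapshot("wrist")
cv2.imwrite("pics/w5.png",im[:,:,::-1])
```

```text
26.175 [ 0.45750376 -0.03508444  0.28860031] [-0.35030906 -0.43993662 -1.07624825]
```

View pics/w5.png

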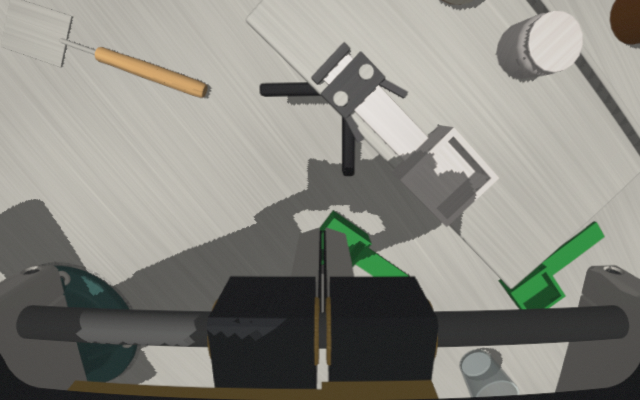

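The tongue is under the bridge and against the stop at (330,65), the knob arm stayed put at (348,150), and the fingers touch nothing. I'm handing the job in.

```bash
python3 -c "
from bench import robot
print(robot.close_job())"
```

```text
the job is handed in; nothing more can be done
None
```

The job is handed in, with no verdict returned: the nest is home against the stop, the knob was tightened by feel to an estimated 0.60–0.70 N m (firm), the tool is clear, and no bystander looked disturbed in the pictures.

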